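# Find the socket that fits the valve plug

### The arm

A 6-joint arm with a two-finger parallel gripper is mounted at the origin on the work surface. World frame = base frame: x ahead of the robot, y to its left, z up, the work surface at z = 0. Lengths are in m, angles in rad, forces in N, time in s.
With the tool pointing down it reaches from about 0.35 to 0.775 m from the base axis. Payload 7.3 kg.
Tool frame: the origin (TCP) lies between the finger pads; the fingertips stand 8 mm ahead of it and the grasp point (between the pads) lies 11 mm behind it (robot.nose_length is the distance from the TCP to the fingertips, in m); z points along the fingers, y is the line along which they close (so a half turn about z gives the same grasp; the last joint's range is limited). The gripper opens to 92 mm and grips with 3 to 60 N. Pads are 19 mm wide; open, the fingers measure 130 mm over their backs; the gripper's body (75 mm by 190 mm) begins 47 mm behind the grasp point.
Start: joints at [-1.26, 0.342, 1.524, -0, 1.275, -0.146], TCP at [0.232, -0.471, 0.235] pointing down, gripper open.
Joint ranges: [-2.53, 2.53], [-0.77, 2.02], [0.04, 2.7], [-1, 4.14], [0.28, 2.66], [-3.11, 3.11]. Speed limits (rad/s): [2.57, 2.57, 3.14, 3.14, 3.14, 3.14].

### API

Orientations are given as [roll, pitch, yaw] about the fixed x, y, z axes, in that order (R = Rz(yaw) Ry(pitch) Rx(roll)).
In Python, from cell import robot gives the robot as it stands. The module is installed in compiled form; this text tells all that it offers.
- The arm moves only by the shell command python3 -m jog 'ROWS' [FORCE]. ROWS is JSON, a list that holds one entry, the list of rows, each a list of 5 numbers: the gripper's target within -1 to 1 (fully open at 1, half-way at 0, shut at -1), then the shift along the tool's x, y, z in m, then the turn about the tool's z in rad. A call has 1 to 5 rows; each row is the pose to reach, as a shift and turn from the pose commanded when the call began, along the tool's axes at that moment; what a row does not reach only later rows make up. A row lasts 1/12 s, in which the tool goes at most 41.7 mm and 7.16 degrees, less where a joint would pass 70% of its speed; a pose out of reach is approached as far as the arm can. A call with a gripper value outside its range is refused whole. The fingers move at their own pace and stop on an object; FORCE is the grip in N (left out, the last holds). Time passes only in rows, so rows that repeat a pose let the fingers close. It gives the time, the measured TCP pose, the force, the opening and the grip force at its end, in the units of the state.
- robot.observe(): the state, without advancing time (a new reading comes with each control period).
- robot.read_camera(name): name is "scene" or "top" or "wrist"; returns the picture (400x640x3 uint8, red, green, blue); there is no depth.
- robot.camera_model(name): a dict with "camera_matrix" (3x3 intrinsics, pixels), "position" and "attitude" of the camera in the world; the wrist camera has in their place "mount" (4x4, takes a point from camera to tool coordinates, whose origin is the TCP and whose axes are the flange's). Camera axes: x right, y down, z forward; pixel columns grow to the right and rows downward; lengths in m; the calibration is good to about 2 mm. A picture is of the moment at which its call begins: read the wrist's pose just before it. camera_model takes no time and is no camera call.
- robot.hand_in(): hands the job in; it is judged then, once.
The state is a dict: "time": time; "qpos": joint angles; "qvel": joint speeds; "joint_efforts": joint torques, N m; "tool_pos": TCP position; "tool_rot": TCP orientation; "contact_force": force on the tool from outside, world axes, zero at the start; "torque": the same for the moment, N m; "opening": finger opening in m; "grip_force": force on a finger pad.
Only numpy, scipy, OpenCV 4.12 (cv2) and the standard library are available. Lean on these libraries where they do the work, as an engineer would, in place of code of your own. Each camera call takes 0.05 s, during which the arm holds its last target. There are 200 camera calls.

### The job

One of the three bright sockets on the red rack fits the brass hex plug in the port at the gauge end of the valve bank, and nobody knows which. Try sockets on that plug; one that will not go fully home belongs back upright over a free peg of the rack. Finish with the socket that fits pushed fully down over the plug and still held in the gripper, not let go, the other two on rack pegs and everything else on the bench left where it is.

Things in the scene. Friction and masses are not known exactly. Their poses are not given: they have to be found in the camera images.
- valve: Hydraulic valve bank fixed on the bench: dark base plate 110 x 250 mm, three blue-grey blocks (sections) in a row along its y axis, swapped about from start to start, each with a recessed port in its flat top, 72 mm above the bench; ports 60 mm apart. A round 63 mm pressure gauge, dial up, 54 mm high, stands off its -y end. Origin: centre of its underside, on the bench.
- port (a point): The port to work on, in the section next to the gauge: centre of the flat floor of its round recess, 50 mm above the bench, axes as valve. The recess is 22 mm deep, its rim flush with the section's top, and 28, 34.5 or 41 mm in diameter, cut for the socket of its plug. The socket that fits goes down until its lower face rests on this floor. One too large stops on the rim, 22 mm higher.
- plug (a point): Centre of the top of the brass hex plug in that port, 14 mm above the recess floor and 8 mm below the rim; axes as valve. The plug is fixed, with two flats facing +x and -x and a chamfered top edge; 17, 22 or 27 mm across flats, differing from start to start. Its own socket has 0.6 mm clearance a side, about 0.1 rad of turn either way. A socket too small stops with its lower face on this top.
- socket_small: The thinnest of three bright deep sockets: upright cylinder 25 mm in diameter, 78 mm tall, about 130 g, over a rack peg, square drive hole up. Hex opening below: 18.2 mm across flats, 44 mm deep, 1.6 mm lead-in; for a 17 mm hex. Origin: centre of its lower face; z up its axis; two flats of the opening face +x and -x. It starts with its x within 0.06 rad of the rack's x.
- socket_mid: The middle one of three bright deep sockets: upright cylinder 31 mm in diameter, 78 mm tall, about 180 g, over a rack peg, square drive hole up. Hex opening below: 23.2 mm across flats, 44 mm deep, 1.6 mm lead-in; for a 22 mm hex. Origin: centre of its lower face; z up its axis; two flats of the opening face +x and -x. It starts with its x within 0.06 rad of the rack's x.
- socket_large: The thickest of three bright deep sockets: upright cylinder 37 mm in diameter, 78 mm tall, about 250 g, over a rack peg, square drive hole up. Hex opening below: 28.2 mm across flats, 44 mm deep, 1.6 mm lead-in; for a 27 mm hex. Origin: centre of its lower face; z up its axis; two flats of the opening face +x and -x. It starts with its x within 0.06 rad of the rack's x.
- rack: Red steel socket rack fixed on the bench: a rail 46 mm wide (x) and 290 mm long (y), its top 60 mm above the bench, with four black pegs in a row along y, 70 mm apart. Three carry the sockets and the fourth a dark drive adapter, in any order. Origin: centre of its underside, on the bench.
- peg1 (a point): Foot of peg 1 of 4, on the rail's top, at y = -105 mm of the rack; axes as rack. The peg is round, 12 mm thick, 26 mm tall, with a tapered tip; a socket over it rests with its lower face on the rail, at this point's height.
- peg2 (a point): Foot of peg 2 of 4, on the rail's top, at y = -35 mm of the rack; axes as rack. The peg is round, 12 mm thick, 26 mm tall, with a tapered tip; a socket over it rests with its lower face on the rail, at this point's height.
- peg3 (a point): Foot of peg 3 of 4, on the rail's top, at y = 35 mm of the rack; axes as rack. The peg is round, 12 mm thick, 26 mm tall, with a tapered tip; a socket over it rests with its lower face on the rail, at this point's height.
- peg4 (a point): Foot of peg 4 of 4, on the rail's top, at y = 105 mm of the rack; axes as rack. The peg is round, 12 mm thick, 26 mm tall, with a tapered tip; a socket over it rests with its lower face on the rail, at this point's height.
- adapter: Bystander on one of the pegs: a dark drive adapter, a 28 mm round body 36 mm tall with a 19 mm square, 54 mm tall in all. Origin: centre of its lower face.
- ratchet: Bystander: ratchet handle with a red grip lying on the bench, 240 mm long, 34 mm high at its head. Origin: underside, near its middle; x along it.
- spanner: Bystander: steel spanner lying on the bench, 190 mm long. Origin: its underside; x along it.
- coupling: Bystander: steel and brass hose coupling standing on the bench, 37 mm wide, 54 mm tall. Origin: centre of its underside.
- tape: Bystander: yellow roll of tape lying flat, 100 mm wide, 24 mm high. Origin: centre of its underside.
- spray: Bystander: blue and white spray can, 64 mm wide, 190 mm tall, standing. Origin: centre of its underside.
- tin: Bystander: small open steel parts dish, 90 mm wide, 40 mm tall. Origin: centre of its underside.
Not all that is in view belongs to the job. Leave any orange, pink or purple look-alike of the socket_large alone.

How it is judged:
By the outcome, as a careful person would: the job done as asked, in the order asked, and still so for the second after the job is handed in, while the arm keeps its last pose, push and grip.
It also fails if it takes over 72 s, if anything falls off the work surface, if the arm or the gripper's body presses on something with over 40 N, if the wrist force passes 120 N, or if a joint passes its speed limit or range.

## Working session

There is one attempt and no reset: what is moved stays moved. The work goes in short steps, Python scripts to look and compute and a shell command to move; the robot and the scene stay as the last step left them, time stands still between calls to the robot, and variables do not carry over. Pictures are saved under pics/ and viewed, at most 10 in all, crops included, and the job is handed in when it is done.

```bash
mkdir -p pics
cat > h.py <<'E'
import numpy as np, cv2
from scipy.spatial.transform import Rotation as R
from cell import robot
def Rm(a):
    a=np.array(a,float)
    if a.shape==(3,3): return a
    if a.size==4: return R.from_quat(a).as_matrix()
    return R.from_euler('xyz',a).as_matrix()
def pose(name):
    m=robot.camera_model(name)
    K=np.array(m['camera_matrix'])
    if 'mount' in m:
        s=robot.observe(); M=np.array(m['mount']); Rt=Rm(s['tool_rot'])
        return K,Rt@M[:3,:3],Rt@M[:3,3]+np.array(s['tool_pos'])
    return K,Rm(m['attitude']),np.array(m['position'])
def ray(p,uv,z):
    K,Rc,c=p
    d=Rc@np.linalg.inv(K)@np.array([uv[0],uv[1],1.0])
    return c+d*(z-c[2])/d[2]
def proj(p,X):
    K,Rc,c=p; q=K@(Rc.T@(np.array(X)-c)); return q[:2]/q[2]
def snap(name,f,box=None,sc=1):
    p=pose(name); im=robot.read_camera(name)[:,:,::-1].copy()
    cv2.imwrite(f'pics/{f}_raw.png',im)
    o=im if box is None else im[box[1]:box[3],box[0]:box[2]]
    cv2.imwrite(f'pics/{f}.png',cv2.resize(o,None,fx=sc,fy=sc,interpolation=cv2.INTER_CUBIC))
    return p,im
E
python3 - <<'E'
from h import *
print({k:np.round(v,3) for k,v in robot.observe().items()})
for n in('top','scene','wrist'): print(robot.camera_model(n)); 
p,a=snap('top','top');q,b=snap('scene','scene');
E
```

```text
{'time': np.float64(0.0), 'qpos': array([-1.26 ,  0.343,  1.525, -0.   ,  1.275, -0.146]), 'qvel': array([ 0.   , -0.001,  0.001,  0.001, -0.001,  0.002]), 'joint_efforts': array([ 2.0000e-03, -4.3123e+01, -2.4423e+01,  7.2000e-02,  5.6000e-02,
       -0.0000e+00]), 'tool_pos': array([ 0.231, -0.471,  0.234]), 'tool_rot': array([-3.14 , -0.   ,  0.457]), 'contact_force': array([ 0.114,  0.216, -0.315]), 'torque': array([-0.012,  0.02 ,  0.033]), 'grip_force': np.float64(0.0), 'opening': np.float64(0.092)}
{'camera_matrix': array([[384.2787204 ,   0.        , 323.48582268],
       [  0.        , 384.2787204 , 201.46640298],
       [  0.        ,   0.        ,   1.        ]]), 'position': array([ 0.47675032, -0.00699195,  1.42742717]), 'attitude': array([-3.06869983, -0.00645384, -1.54408572])}
{'camera_matrix': array([[439.69643777,   0.        , 319.59518781],
       [  0.        , 439.69643777, 202.75352585],
       [  0.        ,   0.        ,   1.        ]]), 'position': array([ 1.67279631, -0.12168917,  0.75691604]), 'attitude': array([-2.1248904 ,  0.00744157,  1.47693521])}
{'camera_matrix': array([[299.94925366,   0.        , 315.37186609],
       [  0.        , 299.94925366, 201.86807975],
       [  0.        ,   0.        ,   1.        ]]), 'mount': array([[ 4.08085498e-04, -9.60833705e-01, -2.77125287e-01,
         7.49481912e-02],
       [ 9.99999916e-01,  3.85768606e-04,  1.35050773e-04,
         2.54647167e-05],
       [-2.28550992e-05, -2.77125319e-01,  9.60833782e-01,
        -1.49757794e-01],
       [ 0.00000000e+00,  0.00000000e+00,  0.00000000e+00,
         1.00000000e+00]])}
```

View pics/top.png

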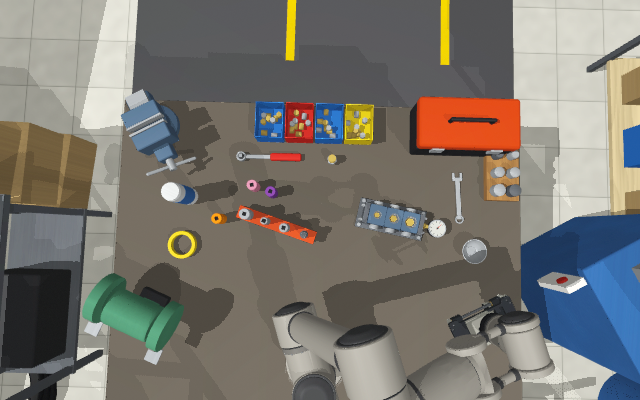

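View pics/scene.png

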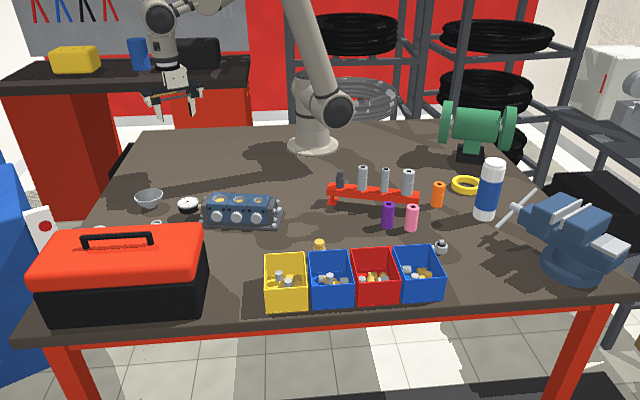

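The top view shows the rack from (240,208) to (316,240). It has bright sockets at (244,214), (265,221) and (284,228), and the dark adapter at (304,234). The look-alikes are orange (217,218), pink (252,185) and purple (270,191), all off the rack, so I'll leave them. The valve bank is at (360–425, 200–235) with the gauge at (437,229), so the port is the one at about (411,222). I'll confirm with one enlarged crop.

Run:
```python
from h import *
im=cv2.imread('pics/top_raw.png'); sc=cv2.imread('pics/scene_raw.png')
f=lambda o,s:cv2.resize(o,None,fx=s,fy=s,interpolation=cv2.INTER_CUBIC)
a=f(im[190:250,205:325],5); b=f(im[190:250,345:465],5)
cv2.imwrite('pics/c1.png',np.vstack([a,b])[:600])
p=pose('top')
hsv=cv2.cvtColor(im,cv2.COLOR_BGR2HSV)
m=((hsv[...,0]<9)|(hsv[...,0]>174))&(hsv[...,1]>150)&(hsv[...,2]>90)
m=m.astype(np.uint8)*255; m[:200]=0;m[250:]=0;m[:,:233]=0;m[:,325:]=0
c=cv2.minAreaRect(np.argwhere(m)[:,::-1].astype(np.float32)); print(c)
B=cv2.boxPoints(c); 
for u in B: print('rack corner',np.round(ray(p,u,.06),4))
for n,u in dict(s4=(244,214),s3=(265,221),s2=(284,227.5)).items(): print(n,np.round(ray(p,u,.138),4))
for n,u in dict(ad=(304,234)).items(): print(n,np.round(ray(p,u,.114),4))
for u in((377,215),(394,218.5),(411,222)): print('port',np.round(ray(p,u,.064),4))
print('gauge',ray(p,(437,229),.054))
```

```text
((275.88848876953125, 224.07594299316406), (81.92981719970703, 13.038573265075684), 19.486129760742188)
rack corner [0.5145 0.2993 0.06  ]
rack corner [0.5587 0.2858 0.06  ]
rack corner [0.469  0.0081 0.06  ]
rack corner [0.4253 0.0223 0.06  ]
s4 [0.5217 0.2524 0.138 ]
s3 [0.5002 0.1812 0.138 ]
s2 [0.4802 0.1169 0.138 ]
ad [0.46   0.0505 0.114 ]
port [ 0.5335 -0.2044  0.064 ]
port [ 0.5227 -0.265   0.064 ]
port [ 0.5119 -0.3256  0.064 ]
gauge [ 0.48969337 -0.42111295  0.054     ]
```

View pics/c1.png

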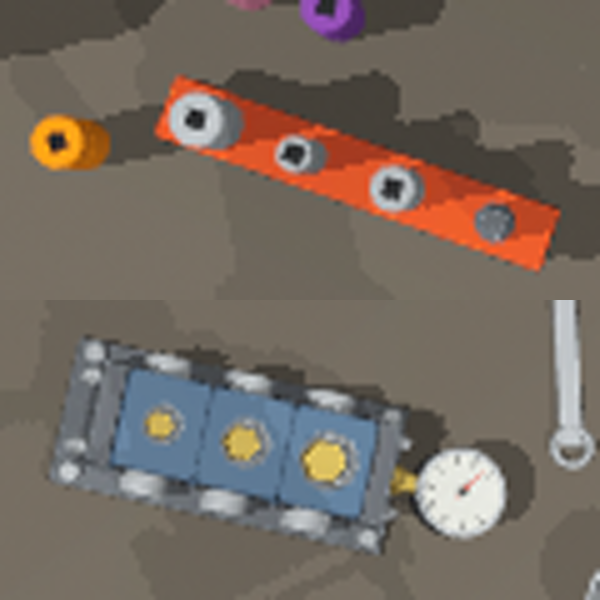

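The sockets on the rack in order from +y are large (244,214), small (265,221) and mid (284,228). The plug nearest the gauge, at (411,222), looks the largest of the three brass hexes. I'll look at it from near with the wrist camera.

```bash
cat >> h.py <<'E'
def go(x,y,z,yaw=None):
    s=robot.observe(); Rt=Rm(s['tool_rot']); d=Rt.T@(np.array([x,y,z])-s['tool_pos'])
    w=np.arctan2(Rt[1,0],Rt[0,0]); t=0 if yaw is None else -((yaw-w+np.pi)%(2*np.pi)-np.pi)
    print('shift',np.round(d,4),'turn',round(t,3))
def st():
    s=robot.observe(); print('t',round(float(s['time']),2),'tcp',np.round(s['tool_pos'],4),'rot',np.round(s['tool_rot'],3),'F',np.round(s['contact_force'],1),'T',np.round(s['torque'],2),'op',round(float(s['opening']),4),'g',np.round(s['grip_force'],1),'q',np.round(s['qpos'],2))
E
python3 -m jog '[[[1,0.04,0,0,-0.12],[1,0.08,0,0,-0.24],[1,0.12,0,0,-0.36],[1,0.16,0,0,-0.48],[1,0.2,0,0.0,-0.6]]]'
python3 -c "
from h import *
st();go(.512,-.326,.19,1.395)"
```

```text
time: 0.52
tool_pos: [0.4124, -0.3818, 0.2344]
tool_rot: [-3.141, -0.0, 1.062]
contact_force: [-0.2, -1.1, 0.1]
opening: 0.0917
grip_force: 0.0
t 0.52 tcp [ 0.4124 -0.3818  0.2344] rot [-3.141 -0.     1.062] F [-0.2 -1.1  0.1] T [ 0.   -0.07 -0.01] op 0.0917 g 0.0 q [-0.88  0.41  1.42 -0.    1.31 -0.37]
shift [0.0972 0.0599 0.0444] turn -0.333
```

```bash
python3 -m jog '[[[1,0.03,0.02,0.015,-0.11],[1,0.06,0.04,0.03,-0.22],[1,0.097,0.06,0.044,-0.333],[1,0.097,0.06,0.044,-0.333],[1,0.097,0.06,0.044,-0.333]]]' >/dev/null
python3 - <<'E'
from h import *
st()
p,im=snap('wrist','w1'); 
for X in((.512,-.3256,.064),): print(proj(p,X))
hsv=cv2.cvtColor(im,cv2.COLOR_BGR2HSV)
m=((hsv[...,0]>18)&(hsv[...,0]<34)&(hsv[...,1]>90)&(hsv[...,2]>90)).astype(np.uint8)
n,l,s,c=cv2.connectedComponentsWithStats(m)
for i in range(1,n):
    if s[i,4]>60:
        print(s[i],c[i],np.round(ray(p,c[i],.064),4))
E
```

```text
t 0.93 tcp [ 0.512  -0.3259  0.1889] rot [-3.139e+00 -2.000e-03  1.393e+00] F [-1.7 -0.5  0.6] T [ 0.01 -0.02 -0.  ] op 0.0919 g 0.0 q [-0.69  0.53  1.35 -0.    1.26 -0.52]
[315.51255704 197.32000062]
[306  44  21  25 400] [315.9575  56.2   ] [ 0.5339 -0.2053  0.064 ]
[303 115  25  28 526] [314.92205323 128.83840304] [ 0.5226 -0.2633  0.064 ]
[300 177  29  33 713] [314.02384292 193.12622721] [ 0.5113 -0.3213  0.064 ]
[305 242  17  13 160] [312.90625 247.36875] [ 0.5003 -0.376   0.064 ]
[465 257  31  54 792] [483.36616162 284.00252525] [ 0.6661 -0.4472  0.064 ]
[136 258  29  53 717] [147.28172943 284.0404463 ] [ 0.324  -0.3866  0.064 ]
[ 300  319  299   14 2529] [466.23764334 326.80031633] [ 0.6467 -0.4967  0.064 ]
```

View pics/w1.png

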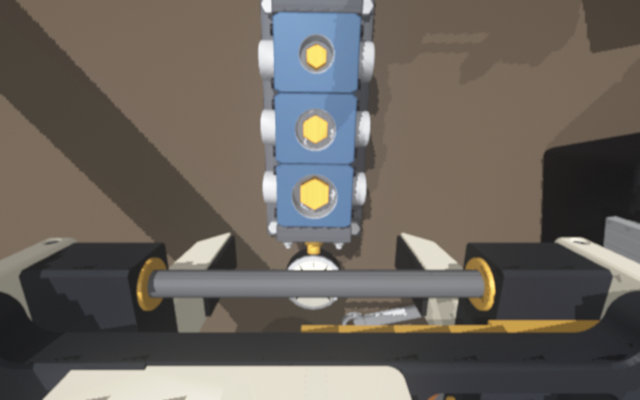

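The wrist view shows the port plug at (314,193), about 27 mm across and larger than its neighbours at (315,129) and (316,56). socket_large is the candidate, so I'll go to the rack and measure it from near.

```bash
python3 -c "
from h import *
go(.51,.21,.21,1.259)"
python3 -m jog '[[[1,0.04,0,-0.02,0],[1,0.08,0,-0.02,0],[1,0.12,0,-0.02,0],[1,0.16,0,-0.02,0],[1,0.2,0,-0.02,0]]]' >/dev/null
python3 -m jog '[[[1,0.04,0,0,0],[1,0.08,0,0,0],[1,0.12,0,0,0],[1,0.16,0,0,0],[1,0.2,0,0,0]]]' 
python3 -c "
from h import *
st();go(.51,.21,.21,1.259)"
```

```text
shift [ 0.5284 -0.0974 -0.0197] turn 0.132
time: 1.82
tool_pos: [0.583, 0.0654, 0.2118]
tool_rot: [3.14, 0.0, 1.386]
contact_force: [0.4, -0.2, 0.1]
opening: 0.0914
grip_force: 0.0
t 1.82 tcp [0.583  0.0654 0.2118] rot [3.14  0.    1.386] F [ 0.4 -0.2  0.1] T [-0.01 -0.11  0.01] op 0.0914 g 0.0 q [-0.02  0.47  1.39 -0.    1.28  0.17]
shift [ 0.1288 -0.0983  0.0016] turn 0.127
```

```bash
python3 -m jog '[[[1,0.032,-0.024,0,0.03],[1,0.064,-0.05,0,0.06],[1,0.1,-0.075,0,0.1],[1,0.129,-0.098,0.0,0.13],[1,0.129,-0.098,0.0,0.13]]]' >/dev/null
python3 - <<'E'
from h import *
st()
p,im=snap('wrist','w2')
print(proj(p,(.5217,.2524,.138)))
E
```

```text
t 2.23 tcp [0.5068 0.2138 0.2117] rot [-3.141e+00 -2.000e-03  1.261e+00] F [-0.2 -0.5 -0. ] T [-0.05 -0.09 -0.08] op 0.0917 g 0.0 q [0.26 0.41 1.49 0.   1.24 0.57]
[318.36794711 162.25613017]
```

View pics/w2.png

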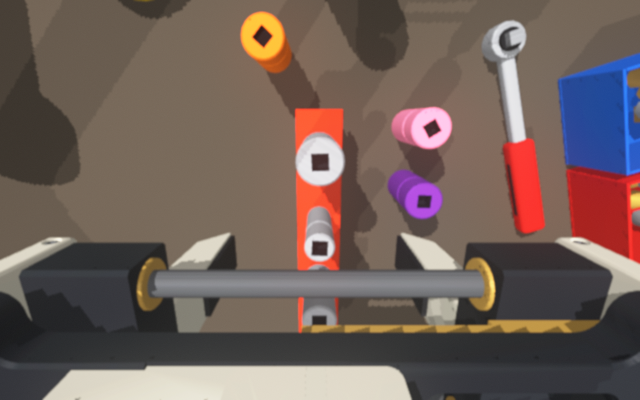

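The large socket's top is at (320,161), with its square hole nearly aligned with the image. The small socket is at (319,247). The orange (262,37), pink (430,128) and purple (423,200) look-alikes are off the rack. Next I'll measure the square, circle and rail edges.

Run:
```python
from h import *
p=pose('wrist'); im=cv2.imread('pics/w2_raw.png'); g=cv2.cvtColor(im,cv2.COLOR_BGR2GRAY)
c=g[130:200,290:355]
hole=cv2.connectedComponentsWithStats((c<90).astype(np.uint8))
l=hole[1]; i=l[161-130,320-290]; 
pts=np.argwhere(l==i)[:,::-1].astype(np.float32)+[290,130]
r=cv2.minAreaRect(pts.astype(np.float32)); print('hole',pts.mean(0),r)
print(np.round(ray(p,pts.mean(0),.138),4))
hsv=cv2.cvtColor(im,cv2.COLOR_BGR2HSV)
w=((hsv[...,1]<40)&(hsv[...,2]>190)).astype(np.uint8); w[:125]=0;w[200:]=0;w[:,:285]=0;w[:,360:]=0
q=np.argwhere(w)[:,::-1].astype(np.float32); (cx,cy),rr=cv2.minEnclosingCircle(cv2.convexHull(q)); print('circle',cx,cy,rr,np.round(ray(p,(cx,cy),.138),4))
m=(((hsv[...,0]<12)|(hsv[...,0]>174))&(hsv[...,1]>150)).astype(np.uint8)
L=[];Rr=[]
for v in list(range(113,130))+list(range(192,205))+list(range(262,268)):
    k=np.where(m[v,280:360])[0]+280
    if len(k): L.append((k[0],v));Rr.append((k[-1],v))
v=113
for v in(113,125,195,205,220): k=np.where(m[v,280:360])[0]+280; print(v,k[0],k[-1])
top=np.where(m[:,320])[0]; print('rail end row',top[top>90][0])
a=ray(p,(295.5,115),.06);b=ray(p,(297.,200),.06);print('rail left',a,b)
```

```text
hole [319.72532189 161.87982833] ((319.5, 162.0), (14.0, 15.0), 90.0)
[0.5245 0.2498 0.138 ]
circle 318.625 159.4583282470703 25.356237411499023 [0.5243 0.2518 0.138 ]
113 295 343
125 295 342
195 297 340
205 297 340
220 297 340
rail end row 108
rail left [0.51340487 0.28876401 0.06      ] [0.48752252 0.20754207 0.06      ]
```

```bash
python3 -c "
from h import *
go(.5245,.2502,.103,1.261)"
```

```text
shift [0.0419 0.0033 0.1088] turn 0.001
```

```bash
python3 -m jog '[[[1,0.03,0.003,0,0],[1,0.042,0.003,0.03,0],[1,0.042,0.003,0.06,0],[1,0.042,0.003,0.09,0],[1,0.042,0.003,0.109,0]]]' 30 >/dev/null
python3 -m jog '[[[-0.1,0,0,0,0],[-0.3,0,0,0,0],[-0.5,0,0,0,0],[-0.5,0,0,0,0],[-0.5,0,0,0,0]]]' 30
python3 -m jog '[[[-0.5,0,0,0,0],[-0.5,0,0,0,0],[-0.5,0,0,0,0],[-0.5,0,0,0,0],[-0.5,0,0,0,0]]]' 30
python3 -c "
from h import *
st()"
```

```text
time: 3.12
tool_pos: [0.5267, 0.2489, 0.1035]
tool_rot: [3.139, -0.002, 1.259]
contact_force: [0.5, -0.3, 0.6]
opening: 0.063
grip_force: 0.0
time: 3.53
tool_pos: [0.5251, 0.2493, 0.1019]
tool_rot: [-3.141, 0.0, 1.26]
contact_force: [-3.5, 1.8, 3.6]
opening: 0.0367
grip_force: 30.0
t 3.53 tcp [0.5251 0.2493 0.1019] rot [-3.141  0.     1.26 ] F [-3.5  1.8  3.6] T [0.16 0.47 0.01] op 0.0367 g 30.0 q [0.31 0.58 1.54 0.   1.03 0.62]
```

```bash
python3 -m jog '[[[-0.6,0,0,-0.03,0],[-0.6,0,0,-0.07,0],[-0.6,0,0,-0.11,0],[-0.6,0,0,-0.11,0],[-0.6,0,0,-0.11,0]]]' 45 
python3 -c "
from h import *
go(.5115,-.3235,.2,1.384)"
```

```text
time: 3.95
tool_pos: [0.5266, 0.2494, 0.2136]
tool_rot: [3.137, -0.003, 1.26]
contact_force: [-0.1, 0.0, -3.6]
opening: 0.0362
grip_force: 45.0
shift [-0.5501  0.1608  0.0129] turn -0.124
```

```bash
python3 -m jog '[[[-0.6,-0.038,0.011,0,-0.03],[-0.6,-0.076,0.022,0,-0.06],[-0.6,-0.114,0.033,0,-0.09],[-0.6,-0.152,0.044,0,-0.12],[-0.6,-0.19,0.055,0,-0.124]]]' >/dev/null
python3 -c "
from h import *
go(.5115,-.3235,.2,1.384)"
```

```text
shift [-0.3681  0.0621  0.0093] turn 0.002
```

```bash
python3 -m jog '[[[-0.6,-0.038,0.006,0,0],[-0.6,-0.076,0.012,0,0],[-0.6,-0.114,0.019,0,0],[-0.6,-0.152,0.026,0,0],[-0.6,-0.19,0.032,0,0]]]' >/dev/null
python3 -m jog '[[[-0.6,-0.038,0.006,0,0],[-0.6,-0.076,0.012,0,0],[-0.6,-0.114,0.019,0,0],[-0.6,-0.13,0.022,0.01,0],[-0.6,-0.13,0.022,0.01,0]]]' >/dev/null
python3 -c "
from h import *
st()
go(.5115,-.3235,.147,1.384)"
```

```text
t 5.2 tcp [ 0.5113 -0.2762  0.1972] rot [-3.136e+00 -1.000e-03  1.379e+00] F [-0.4  1.3 -3.6] T [0.06 0.03 0.04] op 0.0366 g 45.0 q [-0.63  0.48  1.42 -0.    1.25 -0.43]
shift [-0.0464  0.0095  0.0501] turn -0.005
```

```bash
python3 -m jog '[[[-0.6,-0.03,0.006,0.01,0],[-0.6,-0.046,0.01,0.03,0],[-0.6,-0.046,0.01,0.05,0],[-0.6,-0.046,0.01,0.05,0],[-0.6,-0.046,0.01,0.05,0]]]' >/dev/null
python3 - <<'E'
from h import *
st()
p,im=snap('wrist','w3',(215,60,415,300),2.5)
print(proj(p,(.5115,-.3235,.072)))
snap('scene','s3')
E
```

```text
t 5.62 tcp [ 0.5135 -0.3183  0.1493] rot [-3.136e+00 -3.000e-03  1.384e+00] F [-0.1  0.2 -3.1] T [-0.02 -0.08 -0.03] op 0.036 g 45.0 q [-0.68  0.56  1.41  0.    1.17 -0.5 ]
[314.34023802 219.96968887]
```

View pics/w3.png

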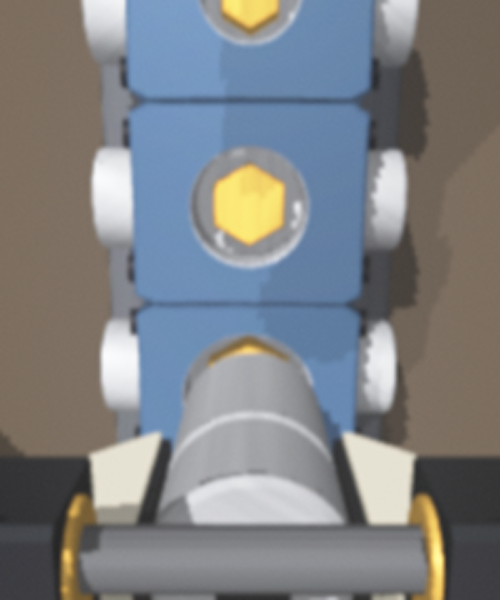

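The view shows the held large socket over the port. Its lower edge is near crop (248,352), the tip of the brass hex shows behind it at crop (248,338), and the middle port's plug is at crop (249,205). I'll compare the socket and the plug in this same camera.

Run:
```python
from h import *
p=pose('wrist'); im=cv2.imread('pics/w3_raw.png'); s=robot.observe(); t=np.array(s['tool_pos']); tx=Rm(s['tool_rot'])[:,0]; ty=Rm(s['tool_rot'])[:,1]
hsv=cv2.cvtColor(im,cv2.COLOR_BGR2HSV)
m=((hsv[...,0]>16)&(hsv[...,0]<34)&(hsv[...,1]>90)&(hsv[...,2]>90)).astype(np.uint8); m[230:]=0
n,l,st_,c=cv2.connectedComponentsWithStats(m)
for i in range(1,n):
    if st_[i,4]>8 and 280<c[i][0]<350: X=ray(p,c[i],.064); print(st_[i],np.round(c[i],1),np.round(X,4),'rel tool xy mm',np.round([(X-t)@tx*1e3,(X-t)@ty*1e3],1))
print(im[190:212,314].tolist())
b=(.1019-.06); zl=t[2]-b; print('lower z',zl)
for r in(198,199,200,201,202): X=ray(p,(314.5,r),zl); print(r,np.round([(X-t)@tx*1e3,(X-t)@ty*1e3],1))
for r in(193,194,195,196): X=ray(p,(314.5,r),.064); print('apex',r,np.round([(X-t)@tx*1e3,(X-t)@ty*1e3],1))
g=cv2.cvtColor(im,cv2.COLOR_BGR2GRAY)
for r in(205,210,215): print(r,g[r,282:350].tolist())
```

```text
[303  44  24  29 556] [314.5  57.8] [ 0.5358 -0.2062  0.064 ] rel tool xy mm [114.9  -0.4]
[300 125  29  33 720] [314.1 141.2] [ 0.5245 -0.2646  0.064 ] rel tool xy mm [55.4 -0.8]
[299 195  27  10  90] [311.9 199.2] [ 0.514  -0.3104  0.064 ] rel tool xy mm [ 8.5 -2.6]
[[180, 142, 107], [179, 142, 107], [175, 142, 112], [158, 139, 125], [119, 124, 128], [79, 108, 127], [64, 105, 130], [67, 117, 147], [81, 155, 192], [106, 199, 236], [131, 212, 240], [156, 197, 221], [170, 177, 183], [174, 170, 169], [173, 168, 166], [172, 169, 167], [173, 169, 168], [171, 167, 167], [173, 168, 168], [173, 168, 167], [172, 167, 166], [172, 167, 166]]
lower z 0.11022384061134537
198 [22.2 -0.3]
199 [21.5 -0.3]
200 [20.8 -0.3]
201 [20.1 -0.3]
202 [19.5 -0.3]
apex 193 [13.8 -0.5]
apex 194 [12.9 -0.5]
apex 195 [12.1 -0.5]
apex 196 [11.2 -0.5]
205 [137, 138, 137, 137, 138, 137, 137, 137, 141, 143, 141, 138, 137, 136, 136, 135, 140, 152, 162, 167, 173, 176, 176, 176, 176, 175, 175, 173, 171, 172, 171, 169, 169, 169, 169, 168, 169, 169, 168, 167, 165, 162, 160, 158, 157, 153, 150, 145, 141, 138, 136, 137, 141, 146, 148, 142, 135, 133, 134, 132, 129, 128, 128, 128, 128, 130, 131, 132]
210 [137, 137, 137, 138, 138, 138, 141, 140, 131, 133, 138, 141, 149, 159, 166, 170, 172, 176, 179, 178, 176, 175, 175, 175, 175, 174, 173, 172, 171, 171, 170, 168, 167, 167, 169, 169, 169, 168, 169, 168, 166, 164, 162, 159, 159, 155, 153, 150, 149, 146, 143, 139, 138, 135, 138, 153, 167, 156, 138, 132, 132, 133, 132, 132, 132, 133, 132, 134]
215 [136, 136, 137, 137, 138, 142, 140, 121, 119, 141, 158, 164, 167, 169, 170, 172, 175, 178, 178, 176, 176, 175, 174, 174, 173, 173, 171, 171, 172, 172, 170, 168, 167, 168, 166, 168, 169, 168, 167, 168, 165, 164, 161, 159, 157, 155, 153, 151, 151, 147, 145, 143, 140, 137, 133, 129, 126, 128, 131, 133, 134, 133, 134, 132, 132, 132, 133, 133]
```

```bash
python3 -m jog '[[[-0.6,-0.006,-0.0007,0,0],[-0.6,-0.006,-0.0007,0.01,0],[-0.6,-0.006,-0.0007,0.02,0],[-0.6,-0.006,-0.0007,0.03,0],[-0.6,-0.006,-0.0007,0.033,0]]]' >/dev/null
python3 -m jog '[[[-0.6,0,0,0.002,0],[-0.6,0,0,0.004,0],[-0.6,0,0,0.006,0],[-0.6,0,0,0.008,0],[-0.6,0,0,0.008,0]]]' 
python3 -m jog '[[[-0.6,0,0,0.001,0],[-0.6,0,0,0.002,0],[-0.6,0,0,0.003,0],[-0.6,0,0,0.004,0],[-0.6,0,0,0.004,0]]]'
python3 - <<'E'
from h import *
st()
p,im=snap('wrist','w4',(215,60,415,300),2.5)
E
```

```text
time: 6.55
tool_pos: [0.513, -0.3261, 0.1134]
tool_rot: [3.14, 0.001, 1.384]
contact_force: [-5.6, 3.7, 12.0]
opening: 0.0367
grip_force: 45.0
time: 6.97
tool_pos: [0.513, -0.3261, 0.1126]
tool_rot: [3.138, 0.002, 1.384]
contact_force: [-11.6, 7.5, 31.8]
opening: 0.0365
grip_force: 45.0
t 6.97 tcp [ 0.513  -0.3261  0.1126] rot [3.138e+00 2.000e-03 1.384e+00] F [-11.6   7.5  31.8] T [1.45 1.97 0.1 ] op 0.0365 g 45.0 q [-0.69  0.6   1.45 -0.    1.08 -0.51]
```

View pics/w4.png

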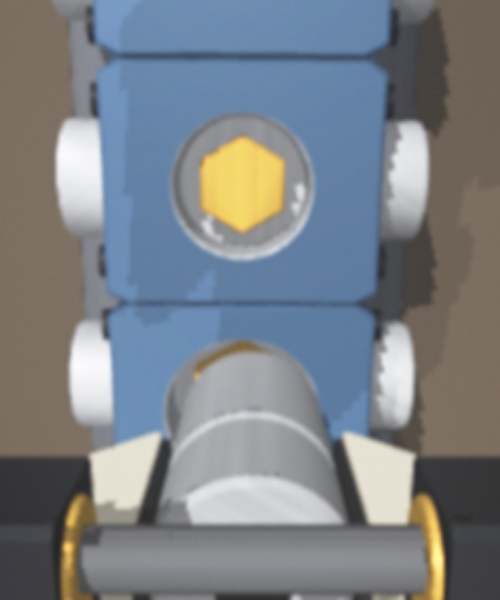

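The socket (crop centre about x=250) sits on the port rim, about 2 mm right of the recess centre (x=243). A gap of about 4 mm shows above it where 2 mm is due. Force signs agree, so I'll lift, shift and retry.

```bash
python3 -m jog '[[[-0.6,0,0,-0.006,0],[-0.6,0,0,-0.01,0],[-0.6,0.002,-0.0021,-0.01,0],[-0.6,0.002,-0.0021,-0.01,0],[-0.6,0.002,-0.0021,-0.006,0]]]' 
python3 -m jog '[[[-0.6,0,0,0.002,0],[-0.6,0,0,0.004,0],[-0.6,0,0,0.006,0],[-0.6,0,0,0.008,0],[-0.6,0,0,0.008,0]]]' 
python3 -c "
from h import *
st()"
```

```text
time: 7.43
tool_pos: [0.5113, -0.3236, 0.1127]
tool_rot: [3.141, 0.0, 1.384]
contact_force: [-0.3, -0.7, -3.1]
opening: 0.0364
grip_force: 45.0
time: 7.85
tool_pos: [0.5109, -0.3235, 0.104]
tool_rot: [-3.141, -0.0, 1.384]
contact_force: [-0.6, -0.1, -2.8]
opening: 0.0362
grip_force: 45.0
t 7.85 tcp [ 0.5109 -0.3235  0.104 ] rot [-3.141 -0.     1.384] F [-0.6 -0.1 -2.8] T [-0.02 -0.05 -0.04] op 0.0362 g 45.0 q [-0.69  0.61  1.46 -0.    1.07 -0.5 ]
```

It's inside the recess with no force. Continuing down.

```bash
python3 -m jog '[[[-0.6,0,0,0.0015,0],[-0.6,0,0,0.003,0],[-0.6,0,0,0.0045,0],[-0.6,0,0,0.0045,0],[-0.6,0,0,0.0045,0]]]' 
python3 -c "
from h import *
st()"
```

```text
time: 8.27
tool_pos: [0.5109, -0.3239, 0.1001]
tool_rot: [-3.141, 0.001, 1.384]
contact_force: [-1.5, -2.6, -3.7]
opening: 0.0364
grip_force: 45.0
t 8.27 tcp [ 0.5109 -0.3239  0.1001] rot [-3.141e+00  1.000e-03  1.384e+00] F [-1.5 -2.6 -3.7] T [-0.52  0.21  0.  ] op 0.0364 g 45.0 q [-0.69  0.61  1.47 -0.    1.06 -0.5 ]
```

```bash
python3 -m jog '[[[-0.6,0,0,0.0015,0],[-0.6,0,0,0.003,0],[-0.6,0,0,0.0045,0],[-0.6,0,0,0.006,0],[-0.6,0,0,0.006,0]]]' 
python3 -m jog '[[[-0.6,0,0,0.0015,0],[-0.6,0,0,0.003,0],[-0.6,0,0,0.0045,0],[-0.6,0,0,0.006,0],[-0.6,0,0,0.006,0]]]' 
python3 -c "
from h import *
st()"
```

```text
time: 8.68
tool_pos: [0.5109, -0.3239, 0.094]
tool_rot: [-3.141, 0.001, 1.384]
contact_force: [-2.9, -4.4, -2.6]
opening: 0.0362
grip_force: 45.0
time: 9.1
tool_pos: [0.511, -0.3242, 0.0918]
tool_rot: [3.14, 0.002, 1.384]
contact_force: [-10.6, 0.5, 20.9]
opening: 0.0363
grip_force: 45.0
t 9.1 tcp [ 0.511  -0.3242  0.0918] rot [3.140e+00 2.000e-03 1.384e+00] F [-10.6   0.5  20.9] T [ 0.17  2.03 -0.02] op 0.0363 g 45.0 q [-0.69  0.62  1.48 -0.    1.04 -0.5 ]
```

Contact came at the expected home height of about 0.092. I'll relieve the side force, press a bit more and wiggle to make sure it's seated.

```bash
python3 -m jog '[[[-0.6,0,-0.001,0,0.03],[-0.6,0,-0.001,0.001,0.03],[-0.6,0,-0.001,0.002,-0.03],[-0.6,0,-0.001,0.003,0],[-0.6,0,-0.001,0.003,0]]]'
python3 - <<'E'
from h import *
st()
p,im=snap('wrist','w5')
q,b=snap('scene','s5')
c=proj(q,(.511,-.324,.08)).astype(int); print(c)
f=lambda o,s:cv2.resize(o,None,fx=s,fy=s,interpolation=cv2.INTER_CUBIC)
A=f(im[60:300,215:415],2.5); B=cv2.resize(b[c[1]-60:c[1]+60,c[0]-30:c[0]+30],(300,600),interpolation=cv2.INTER_CUBIC)
cv2.imwrite('pics/v5.png',np.hstack([A,B]))
E
```

```text
time: 9.52
tool_pos: [0.511, -0.3246, 0.0917]
tool_rot: [3.137, 0.004, 1.384]
contact_force: [-13.2, 2.4, 38.3]
opening: 0.0364
grip_force: 45.0
t 9.52 tcp [ 0.511  -0.3246  0.0917] rot [3.137 0.004 1.384] F [-13.2   2.4  38.3] T [0.68 2.53 0.19] op 0.0364 g 45.0 q [-0.69  0.62  1.48 -0.    1.03 -0.5 ]
[218 195]
```

View pics/v5.png

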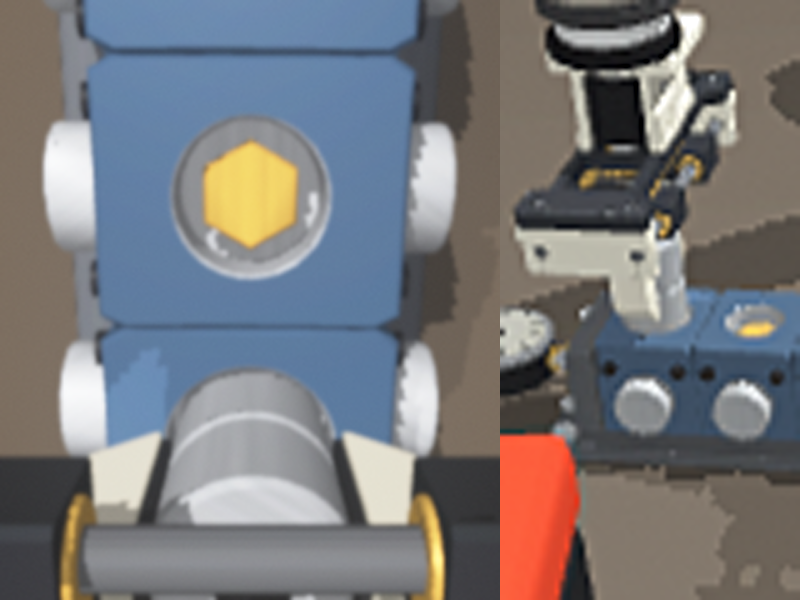

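The wrist view shows the large socket concentric in the recess at crop (250,380), with no gap above it. In the scene view its body is down in the gauge-end section. It dropped the full recess depth to a hard stop. I'll ease the push and check that the pose holds.

```bash
python3 -m jog '[[[-0.6,0,-0.0005,-0.001,0],[-0.6,0,-0.0005,-0.002,0],[-0.6,0,-0.0005,-0.003,0],[-0.6,0,-0.0005,-0.003,0],[-0.6,0,-0.0005,-0.003,0]]]'
python3 - <<'E'
from h import *
st()
p,im=snap('top','t6')
d=cv2.absdiff(im,cv2.imread('pics/top_raw.png')).max(2)
for n,(x,y,w,h) in dict(rack_ms=(255,205,65,40),orange=(205,205,25,25),pinkpurple=(243,175,38,24),ratchet=(230,145,75,20),spanner=(448,168,22,60),coupl=(322,150,20,18),tape=(165,228,35,32),spray=(155,175,45,32),tin=(460,235,30,32)).items(): print(n,(d[y:y+h,x:x+w]>60).sum())
E
```

```text
time: 10.03
tool_pos: [0.5109, -0.3244, 0.0918]
tool_rot: [3.137, 0.003, 1.384]
contact_force: [-5.8, -1.5, 16.8]
opening: 0.0363
grip_force: 45.0
t 10.03 tcp [ 0.5109 -0.3244  0.0918] rot [3.137e+00 3.000e-03 1.384e+00] F [-5.8 -1.5 16.8] T [-0.12  1.06  0.12] op 0.0363 g 45.0 q [-0.69  0.62  1.48 -0.    1.03 -0.51]
rack_ms 5
orange 0
pinkpurple 0
ratchet 0
spanner 93
coupl 0
tape 0
spray 0
tin 64
```

The socket is seated with a steady 17 N push. The changes near the spanner and tin look like shadow from the arm, which never went near either at bench height.

```bash
python3 -c "
from cell import robot
print(robot.hand_in())"
```

```text
the job is handed in; nothing more can be done
None
```

socket_large fits: it is pushed fully down over the gauge-end plug and still held in the gripper, the small and mid sockets never left their rack pegs, and the job was handed in at about 10 s.

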